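Wind the piston slide to its pointer and take the crank off

ROBOT

A 6-joint arm with a two-finger parallel gripper is mounted at the origin on a cart in front of the work surface, level with it; the furniture and walls round the work are solid. World frame = base frame: x ahead of the robot, y to its left, z up, the work surface at z = 0. Lengths are in m, angles in rad, forces in N, time in s.
With the tool pointing down it reaches from about 0.35 to 0.85 m from the base axis. Payload 8.1 kg.
Tool frame: the origin (TCP) lies between the finger pads; the fingertips stand 14 mm ahead of it and the grasp point (between the pads) lies 5 mm behind it; z points along the fingers, y is the line along which they close (so a half turn about z gives the same grasp; the last joint's range is limited). The gripper opens to 93 mm and grips with 3 to 60 N. Pads are 15 mm wide; open, the fingers measure 128 mm over their backs; the gripper's body (75 mm by 188 mm) begins 65 mm behind the grasp point.
Start: joints at [-1.334, 0.13, 1.488, -0, 1.523, -0.085], TCP at [0.19, -0.569, 0.233] pointing down, gripper open.
Joint ranges: [-2.96, 2.96], [-0.89, 2.26], [0.02, 2.5], [-1.34, 4.48], [0, 2.73], [-2.66, 2.66]. Speed limits (rad/s): [2.39, 2.39, 2.79, 3.14, 3.14, 3.14].

INTERFACE

Orientations are given as a rotation vector (axis times angle).
In Python, from plant import robot gives the robot as it stands.
- The arm moves only by the tool arm_command, never from a script. Its argument "targets" is a list of rows, each an object of numbers: "x", "y", "z": the shift along the world's x, y, z in units of 500 mm (1.0 is 500 mm); "rx", "ry", "rz": the turn, a rotation vector about the world's x, y, z in units of 2 rad (1.0 is 2 rad); "claw": the closure in counts, from 0 (fully open) to 255 (shut). In form: [{"x": .., "y": .., "z": .., "rx": .., "ry": .., "rz": .., "claw": ..}, ...]. A call has 1 to 10 rows; each row is the pose to reach, as a shift and turn from the pose commanded when the call began; what a row does not reach only later rows make up. A row lasts 1/12 s, in which the tool goes at most 41.7 mm and 7.16 degrees, less where a joint would pass 70% of its speed; a pose out of reach is approached as far as the arm can. A call with a number of a shift or a turn outside -1 to 1 is refused whole. A call with a gripper value outside its range is refused whole. The fingers move at their own pace and stop on an object; "squeeze" is the grip in N (left out, the last holds). Time passes only in rows, so rows that repeat a pose let the fingers close. It gives the time, the measured TCP pose, the force, the opening and the grip force at its end, in the units of the state.
- robot.read_state(): the state, without advancing time (a new reading comes with each control period).
- robot.read_camera(name): name is "scene" or "side" or "wrist"; returns (picture, depth): 400x640x3 uint8, red, green, blue; 400x640 float32, m along the optical axis (not along the pixel's ray), 0 where there is no reading.
- robot.get_calibration(name): a dict with "intrinsics" (3x3 intrinsics, pixels), "origin" and "orientation" of the camera in the world. Camera axes: x right, y up, looking along -z (the intrinsics and any distortion apply to the point x, -y, -z); pixel columns grow to the right and rows downward; lengths in m; the calibration is good to about 2 mm. A picture is of the moment at which its call begins: read the wrist's pose just before it. get_calibration takes no time and is no camera call; for the wrist camera it gives the pose at the moment of the call.
- robot.close_job(): hands the job in; it is judged then, once.
The state is a dict: "t": time; "q": joint angles; "dq": joint speeds; "joint_torque": joint torques, N m; "tool_pos": TCP position; "orientation": TCP orientation; "force": force on the tool from outside, world axes, zero at the start; "wrist_torque": the same for the moment, N m; "opening": finger opening in m; "gripper_force": force on a finger pad.
Only numpy, scipy, OpenCV 4.12 (cv2) and the standard library are available. Lean on these libraries where they do the work, as an engineer would, in place of code of your own. Each camera call takes 0.05 s, during which the arm holds its last target. There are 200 camera calls.

TASK

Turn the red-handled crank clockwise on the square shaft end of the piston slide until the red line on the carriage stands at the yellow pointer, keeping the crank on the shaft the whole way. Then lift the crank off and gently stand it upright on its hub on the green mat, leaving the piston on the carriage and the things lying around where they are.

Things in the scene. Friction and masses are not known exactly. Their poses are not given: they have to be found in the camera images.
- slide: Fixed piston slide: grey bed 130 x 340 x 12 mm, origin at the centre of its underside, y axis along the bed. Blue gearbox (110 x 96 mm, top 68 mm over the bench) at the -y end, a square shaft end rising from it. An aluminium carriage (104 x 96 mm, top at 36 mm) carries a piston. The screw is self-locking: the carriage cannot be pushed.
- shaft (a joint): Angle of the vertical square shaft, rad, 0 at the start, growing clockwise seen from above. Each clockwise turn moves the carriage 18 mm toward the slide's +y (away from the gearbox), anticlockwise moves it back. About 0.12 N m of friction; it stays where it is left. At the start the carriage is 45 to 63 mm short of the pointer (2.5 to 3.5 turns).
- shaft_seat (a point): Point on the fixed slide, on the vertical axis of the shaft, at the shoulder on which the crank's hub rests (74 mm over the bench). The square end, 16 x 16 mm, rises 26 mm from here.
- carriage_mark (a point): Top of the red line in the middle of the carriage's front edge, 36 mm over the bench; it moves with the carriage along the slide's y axis.
- pointer: Fixed yellow needle, 3 mm wide, on a black clamp 10 x 22 x 20 mm on the front edge of the bed, its axes parallel to the slide's, origin at the underside of the clamp below the needle. The carriage is at its place when the red line has the same y in this frame (0).
- pointer_tip (a point): The needle's end, just over the carriage's front edge; compare its y along the slide with carriage_mark.
- crank: Loose crank, about 0.4 kg, seated at the start on the square shaft end, arm along the slide's -x. Origin at the centre of the hub's underside, z up. Steel hub 40 x 40 mm, 38 mm high; square socket from below, 18 mm wide, 28 mm deep (about 0.13 rad of play either way). Arm 20 x 10 mm, top 38 mm over the origin, along the crank's -x to the handle. It stands by itself on its hub.
- crank_boss (a point): Centre of the top of the round boss, 68 mm over the crank's origin; the boss (dia 28 mm) reaches 30 mm down from here to the hub and is meant for lifting the crank.
- crank_handle (a point): Centre of the top end of the upright red handle, 62 mm from the crank's axis and 101 mm over the crank's origin (175 mm over the bench at the start). The handle, dia 22 mm, reaches 62 mm down from here and spins freely on its pin, so it can be held in an unchanging orientation while it is led round.
- piston: Loose piston, dia 90 mm, 64 mm high (top 100 mm over the bench), standing between four low pins on the carriage and riding along with it; origin at the centre of its underside.
- mat: Fixed green mat, 170 (x) x 130 (y) mm, 4 mm thick, on the bench to the right of the slide; origin at the centre of its underside.
- spare_piston: Loose piston, dia 90 mm, 64 mm high, bystander; origin at the centre of its underside.
- sleeve: Loose steel ring sleeve, dia 94 mm, 42 mm high, bystander; origin at the centre of its underside.
- spanner: Loose spanner lying flat, 32 x 225 x 8 mm, bystander; origin at the centre of its underside.
- marker: Loose blue marker pen lying flat, 131 x 14 x 16 mm, bystander; origin at the centre of its underside.

How it is judged:
On the way, in this order (a step that is already met when the one before it is completed fails the run):
1. the carriage's red line stands at the pointer, within 3 mm, with the crank still on the shaft (y of carriage_mark in the frame of pointer between -0.003 and 0.003 m and distance between crank and shaft_seat below 0.012 m), for 0.2 s.
2. the crank is lifted off the shaft (z of crank in the frame of shaft_seat above 0.028 m), for 0.05 s.
At the end, for the whole second after the job is handed in: The red line on the carriage is within 3 mm of the pointer along the slide, the piston upright on the carriage; the crank stands upright (within 0.15 rad) on its hub on the green mat, the centre of the hub within the edges of the mat, at rest and released (y of carriage_mark in the frame of pointer between -0.003 and 0.003 m and x of crank in the frame of mat between -0.085 and 0.085 m and y of crank in the frame of mat between -0.065 and 0.065 m and z of crank in the frame of mat below 0.009 m and angle between crank's own z axis and vertical below 0.15 rad and linear speed of crank below 0.02 m/s and angle between piston's own z axis and vertical below 0.2 rad and height (world z) of piston above 0.026 m); the robot touches nothing.
It fails at once if the piston is tipped or knocked off the carriage (angle between piston's own z axis and vertical above 0.2 rad or height (world z) of piston below 0.026 m or height (world z) of piston above 0.06 m).
It fails at once if the crank comes off the shaft (more than 12 mm from its seat) while the carriage is more than 5 mm from the pointer (not (y of carriage_mark in the frame of pointer between -0.005 and 0.005 m) and not (distance between crank and shaft_seat below 0.012 m)).
It fails at once if the crank is dropped or thrown on the mat (faster than 0.6 m/s near it) (linear speed of crank above 0.6 m/s and height (world z) of crank below 0.05 m).
It fails at once if a bystander (spare piston, sleeve, spanner or marker) is moved more than 30 mm (distance of any of spare_piston, sleeve, spanner, marker from where it was at the start of the episode above 0.03 m).
It also fails if it takes over 67 s, if anything falls off the work surface, if the arm or the gripper's body presses on something with over 40 N, if the wrist force passes 120 N, or if a joint passes its speed limit or range.

## Working session

There is one attempt and no reset: what is moved stays moved. The work goes in short steps, Python scripts to look and compute and a tool call to move; the robot and the scene stay as the last step left them, time stands still between calls to the robot, and variables do not carry over. Pictures are saved under pics/ and viewed, at most 10 in all, crops included, and the job is handed in when it is done.

Besides the shell and the picture viewer there is one more tool, called after "Request:" as name(argument=value, ...) on one line, values as JSON. arm_command: Moves the arm, as the interface text tells. Shifts and turns lie within -1 to 1; 1 stands for 500 mm of shift or 2 rad of turn. Its arguments: {"type":"object","properties":{"targets":{"type":"array","items":{"type":"object","properties":{"x":{"type":"number","minimum":-1,"maximum":1},"y":{"type":"number","minimum":-1,"maximum":1},"z":{"type":"number","minimum":-1,"maximum":1},"rx":{"type":"number","minimum":-1,"maximum":1},"ry":{"type":"number","minimum":-1,"maximum":1},"rz":{"type":"number","minimum":-1,"maximum":1},"claw":{"type":"number"}}}},"squeeze":{"type":"number"}},"required":["targets"]}

```bash
mkdir -p pics; cat > h.py <<'E'
import numpy as np, cv2
from plant import robot
def grab(n):
    c=robot.get_calibration(n); im,d=robot.read_camera(n); return im,d,c
def cloud(d,c):
    K=np.array(c["intrinsics"]); R=np.array(c["orientation"],float)
    if R.size==3: R=cv2.Rodrigues(R)[0]
    v,u=np.mgrid[:d.shape[0],:d.shape[1]]
    P=np.stack([(u-K[0,2])/K[0,0]*d,-(v-K[1,2])/K[1,1]*d,-d],-1)
    W=P@R.T+np.array(c["origin"]); W[d==0]=np.nan; return W
def save(n,im): cv2.imwrite("pics/"+n,im[...,::-1])
E
python3 - <<'E'
from h import *
print(robot.read_state())
for n in("scene","side"):
    im,d,c=grab(n); print(c); save(n+"0.png",im); np.save(n+"_W.npy",cloud(d,c)); np.save(n+"_im.npy",im)
E
```

```text
{'t': 0.0, 'q': array([-1.33438054e+00,  1.31197295e-01,  1.48925762e+00, -2.88914586e-05,
        1.52300796e+00, -8.53887728e-02]), 'dq': array([ 6.78671005e-04,  7.49506352e-06, -4.16451736e-04, -2.52477004e-04,
        7.30130506e-05,  1.07060967e-03]), 'joint_torque': array([-1.36912386e-03, -5.59837925e+01, -4.91766679e+01,  7.68832373e-02,
        3.52210260e-02, -1.81221985e-04]), 'tool_pos': array([ 0.18965714, -0.56866315,  0.23157775]), 'orientation': array([-3.09917410e+00, -5.03014852e-01,  2.66668835e-04]), 'force': array([-0.26188969,  0.06485055,  0.25149905]), 'wrist_torque': array([ 0.04622211, -0.00356091,  0.0292813 ]), 'gripper_force': 0.0, 'opening': 0.09311760563942137}
{'intrinsics': array([[447.80634514,   0.        , 319.85344822],
       [  0.        , 447.80634514, 205.94407158],
       [  0.        ,   0.        ,   1.        ]]), 'origin': array([-0.00173451,  0.68965016,  1.04692716]), 'orientation': array([ 0.32381702, -0.89351348, -2.29212406])}
{'intrinsics': array([[376.95876331,   0.        , 315.23777439],
       [  0.        , 376.95876331, 201.0623116 ],
       [  0.        ,   0.        ,   1.        ]]), 'origin': array([0.27300762, 0.86344246, 0.67181098]), 'orientation': array([ 0.24237207, -1.37565877, -2.50153445])}
```

View pics/scene0.png

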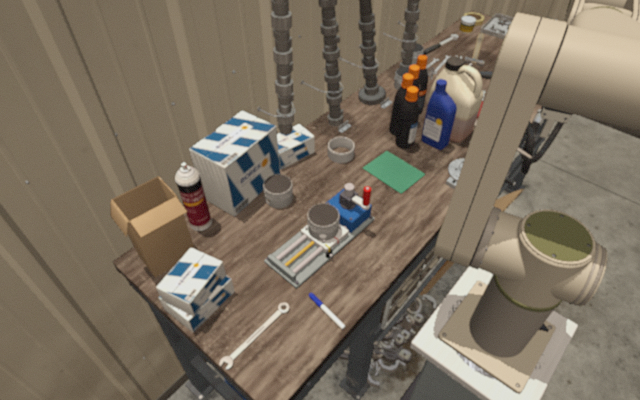

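View pics/side0.png

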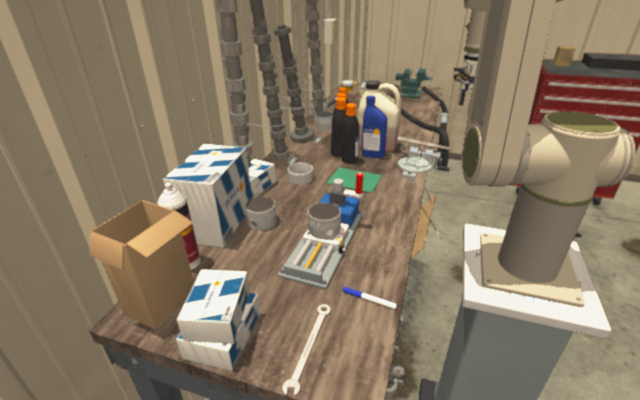

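The scene view shows the red handle at about (367,197), the boss at (348,190), the piston at (323,218) and the mat at (393,171). Next I measure them.

```bash
python3 - <<'E'
from h import *
for n in("scene","side"):
    W=np.load(n+"_W.npy"); im=np.load(n+"_im.npy").astype(int); r,g,b=im[...,0],im[...,1],im[...,2]
    X=W[...,0];Y=W[...,1];Z=W[...,2]
    reg=(X>.25)&(X<.8)&(Y>-.45)&(Y<.4)
    m=reg&(r>140)&(g<60)&(b<60)&(Z>.1)
    P=W[m]; print(n,"red",m.sum(),np.nanmedian(P,0),P.min(0),P.max(0))
    t=P[P[:,2]>np.percentile(P[:,2],80)]; print(" top",t.mean(0),len(t))
    m=reg&(g>r+25)&(g>b+15)&(abs(Z)<.02); P=W[m]
    rc=cv2.minAreaRect(P[:,:2].astype(np.float32)*1000); print("mat",m.sum(),rc,P[:,2].mean())
    m=reg&(b>r+50)&(b>g+30)&(abs(Z-.068)<.006)&(abs(Y)<.35); P=W[m]
    if m.sum()>5: print("gearboxtop",m.sum(),cv2.minAreaRect(P[:,:2].astype(np.float32)*1000))
    # bed
    m=reg&(Z>.008)&(Z<.02); print("bedpts",m.sum())
    hp=np.nanmedian(W[reg&(r>140)&(g<60)&(b<60)&(Z>.1)],0)
    m=(np.hypot(X-hp[0],Y-hp[1])<.09)&(Z>.125)&(Z<.16)&~((r>110)&(g<80)); P=W[m]; print("boss",m.sum(),P.mean(0) if len(P) else 0,P.min(0),P.max(0))
    m=reg&(Z>.09)&(Z<.108)&(abs(r-g)<30)&(np.hypot(X-hp[0],Y-hp[1])>.09)&(np.hypot(X-hp[0],Y-hp[1])<.25); P=W[m]; print("piston top",cv2.minEnclosingCircle(P[:,:2].astype(np.float32)*1000),len(P))
c=grab("scene")
im=np.load("scene_im.npy")[170:290,255:405]; a=cv2.resize(im,None,fx=5,fy=5,interpolation=cv2.INTER_CUBIC)
save("crop0.png",a)
E
```

```text
scene red 16 [ 0.4532253  -0.04629663  0.17476254] [ 0.44849377 -0.05413862  0.16873176] [ 0.46317669 -0.04156218  0.17859562]
 top [ 0.4578407  -0.04694604  0.17744241] 3
mat 1328 ((532.444580078125, -325.7219543457031), (137.78794860839844, 171.22340393066406), 85.43443298339844) 0.006759583144537946
gearboxtop 358 ((519.7770385742188, -45.69077682495117), (71.04206085205078, 115.56466674804688), 77.70011138916016)
bedpts 2755
boss 104 [ 0.51471937 -0.04984007  0.13972043] [ 0.46151365 -0.06893982  0.12516178] [ 0.53485977 -0.03746567  0.14948522]
piston top ((530.2120361328125, 47.88164520263672), 46.93526077270508) 632
side red 95 [ 0.45587465 -0.04317713  0.14771696] [ 0.44870398 -0.04840533  0.12072643] [ 0.46450306 -0.03988859  0.1752247 ]
 top [ 0.45654217 -0.04471772  0.17100429] 19
mat 624 ((532.6925048828125, -331.83905029296875), (144.01490783691406, 176.33375549316406), 83.54019927978516) 0.0028630491366572583
gearboxtop 294 ((517.6253051757812, -52.69063949584961), (95.3734359741211, 107.42878723144531), 87.7649917602539)
bedpts 2101
boss 89 [ 0.51070519 -0.04775483  0.13732534] [ 0.4463844  -0.06801313  0.12501326] [ 0.53239623 -0.03836978  0.15804006]
piston top ((530.6539306640625, 50.20549011230469), 46.41168212890625) 507
```

View pics/crop0.png

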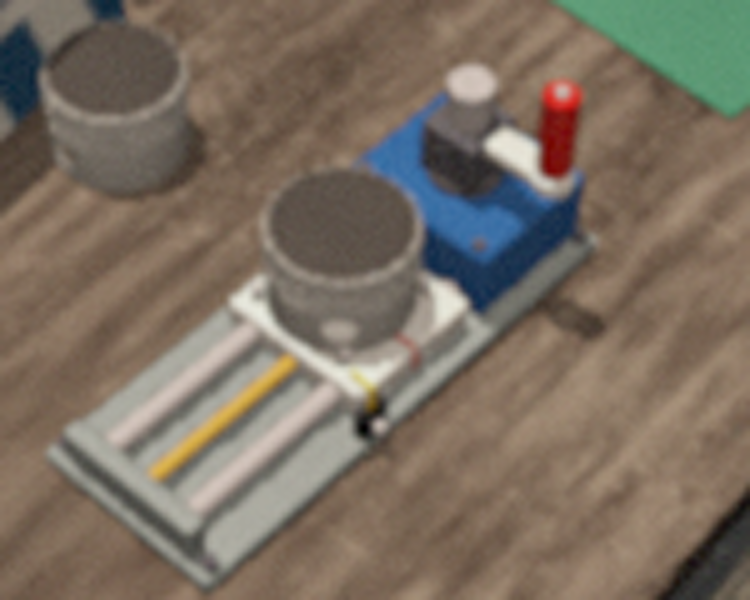

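The crop shows the red line at full-image (337,239.6), the needle tip at (326,245), the boss top at (349.4,186.6) and the handle top at (367.4,188.6). I'll project these at their known heights.

```bash
cat >> h.py <<'E'
def ray(c,u,v,z):
    K=np.array(c["intrinsics"]); R=cv2.Rodrigues(np.array(c["orientation"],float))[0]
    w=R@np.array([(u-K[0,2])/K[0,0],-(v-K[1,2])/K[1,1],-1]); o=np.array(c["origin"]); return (o+w*(z-o[2])/w[2])[:2]
E
python3 - <<'E'
from h import *
c=robot.get_calibration("scene"); f=lambda x,y,z: np.round(1000*ray(c,255+(x-2)/5,170+(y-2)/5,z),1)
for n,a in dict(boss=(472,83,.142),handle=(562,93,.175),mark=(413,350,.036),tip=(357,376,.037),bedNL=(208,585,.006),bedNR=(594,241,.012),bedFL=(52,450,.012)).items(): print(n,f(*a))
im=np.load("side_im.npy"); print("side")
W=np.load("side_W.npy")
X,Y,Z=np.moveaxis(W,-1,0); h=W[(Z>.122)&(Z<.168)&(im[...,0]>140)&(im[...,1]<70)]; print("handle sd", np.median(h,0))
for n in("scene","side"):
    W=np.load(n+"_W.npy"); X,Y,Z=np.moveaxis(W,-1,0)
    P=W[(abs(Z-.142)<.007)&(X>.49)&(X<.56)&(abs(Y+.05)<.05)]; print("bosstop",P.mean(0),P.min(0),P.max(0),len(P))
    # bed & gearbox orientation
    P=W[(abs(Z-.012)<.006)&(X>.44)&(X<.6)&(Y>.08)&(Y<.26)]; print("bed",cv2.minAreaRect(P[:,:2].astype(np.float32)*1000))
    for k,lo in (("spare/sleeve etc",.03),):
        m=((Z>lo)&(X>.3)&(X<.9)&(Y>-.6)&(Y<.4)).astype(np.uint8)
        k,l,s,cc=cv2.connectedComponentsWithStats(m)
        for i in range(1,k):
            if s[i,4]>60: Q=W[l==i]; print("  obj",s[i,:4],Q.min(0).round(3),Q.max(0).round(3))
E
```

```text
boss [520.8 -55.3]
handle [459.7 -54.3]
mark [474.1  50. ]
tip [485.9  85.9]
bedNL [470.5 228.8]
bedNR [ 455.  -103.4]
bedFL [594.5 223.6]
side
handle sd [ 0.45576403 -0.04316364  0.14372838]
bosstop [ 0.51965251 -0.05155753  0.14319659] [ 0.50764167 -0.06893982  0.13642046] [ 0.53485977 -0.03746567  0.14845556] 70
bed ((520.5670776367188, 169.2845458984375), (158.6147003173828, 177.17698669433594), 0.26379215717315674)
  obj [196   0 118 211] [ 0.695 -0.24   0.03 ] [0.9   0.179 0.529]
  obj [316   0  27 122] [ 0.823 -0.442  0.03 ] [ 0.9   -0.345  0.471]
  obj [354   0  20  79] [ 0.836 -0.6    0.098] [ 0.9   -0.561  0.403]
  obj [389  64  31  80] [ 0.553 -0.6    0.03 ] [ 0.678 -0.434  0.24 ]
  obj [422  79  47  66] [ 0.432 -0.6    0.03 ] [ 0.589 -0.514  0.248]
  obj [327 136  27  21] [ 0.678 -0.323  0.03 ] [ 0.773 -0.229  0.049]
  obj [448 158  16  20] [ 0.345 -0.509  0.03 ] [ 0.396 -0.4    0.038]
  obj [128 162 105 138] [0.583 0.217 0.03 ] [0.885 0.4   0.243]
  obj [268 183 103  97] [ 0.447 -0.103  0.03 ] [0.582 0.23  0.18 ]
bosstop [ 0.51878511 -0.05041452  0.1403196 ] [ 0.50644903 -0.06801313  0.13513484] [ 0.53239623 -0.03836978  0.14364777] 51
bed ((528.1290893554688, 159.00482177734375), (148.6814422607422, 132.3129425048828), 86.18684387207031)
  obj [111   0 165 301] [ 0.694 -0.244  0.03 ] [0.9   0.4   0.589]
  obj [253   0  36 157] [ 0.82  -0.431  0.03 ] [ 0.9   -0.351  0.575]
  obj [278  25  24 101] [ 0.836 -0.6    0.075] [ 0.9   -0.547  0.475]
  obj [331  94  67  64] [ 0.43 -0.6   0.03] [ 0.693 -0.433  0.242]
  obj [406 147  20  18] [ 0.3   -0.551  0.03 ] [ 0.368 -0.443  0.057]
  obj [288 163  26  15] [ 0.677 -0.33   0.03 ] [ 0.768 -0.228  0.044]
  obj [303 173  61  77] [ 0.446 -0.101  0.03 ] [0.578 0.109 0.177]
  obj [284 263  39  16] [0.481 0.204 0.03 ] [0.58  0.23  0.044]
  obj [197 270  63  53] [0.583 0.347 0.03 ] [0.704 0.4   0.125]
```

Request:
arm_command(targets=[{"x":0.0,"y":0.04,"z":0.08,"rz":-0.05,"claw":0},{"x":0.4,"y":0.75,"z":0.2,"rz":-0.14},{"x":0.4,"y":0.75,"z":0.2,"rz":-0.14},{"x":0.4,"y":0.75,"z":0.2,"rz":-0.14},{"x":0.5,"y":1.0,"z":0.2,"rz":-0.14},{"x":0.5,"y":1.0,"z":0.2,"rz":-0.14},{"x":0.5,"y":1.0,"z":0.2,"rz":-0.14},{"x":0.5,"y":1.0,"z":0.2,"rz":-0.14},{"x":0.5,"y":1.0,"z":0.2,"rz":-0.14},{"x":0.5,"y":1.0,"z":0.2,"rz":-0.14}])

```text
schema error: expected keys x, y, z, rx, ry, rz, claw
```

Request:
arm_command(targets=[{"x":0.0,"y":0.0,"z":0.0},{"x":0.0,"y":0.0,"z":0.0},{"x":0.0,"y":0.0,"z":0.0},{"x":0.0,"y":0.0,"z":0.0},{"x":0.0,"y":0.0,"z":0.0},{"x":0.0,"y":0.0,"z":0.0}])

```text
schema error: expected keys x, y, z, rx, ry, rz, claw
```

```bash
python3 - <<'E'
from h import *
s=robot.read_state(); print(s['t'],s['tool_pos'],s['orientation'])
im,d,c=grab("wrist"); print(c); save("w1.png",im); np.save("w1_W.npy",cloud(d,c)); np.save("w1_im.npy",im)
E
```

```text
0.15 [ 0.18967093 -0.56877347  0.23181463] [-3.09954174e+00 -5.03095202e-01  2.12060420e-04]
{'intrinsics': array([[319.03620661,   0.        , 320.12057806],
       [  0.        , 319.03620661, 199.74489732],
       [  0.        ,   0.        ,   1.        ]]), 'origin': array([ 0.2701062 , -0.54242612,  0.38354402]), 'orientation': array([-0.26130395,  0.190216  , -1.23873562])}
```

View pics/w1.png

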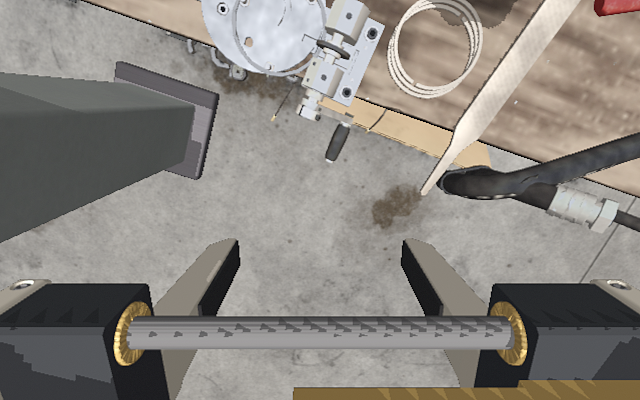

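The wrist view shows only the floor and the fingers, since every row needs all its keys. I resend the move in full.

Request:
arm_command(targets=[{"x":0,"y":0.04,"z":0.08,"rx":0,"ry":0,"rz":-0.04,"claw":0},{"x":0.35,"y":0.75,"z":0.2,"rx":0,"ry":0,"rz":-0.14,"claw":0},{"x":0.35,"y":0.75,"z":0.2,"rx":0,"ry":0,"rz":-0.14,"claw":0},{"x":0.35,"y":0.75,"z":0.2,"rx":0,"ry":0,"rz":-0.14,"claw":0},{"x":0.44,"y":1,"z":0.2,"rx":0,"ry":0,"rz":-0.14,"claw":0},{"x":0.44,"y":1,"z":0.2,"rx":0,"ry":0,"rz":-0.14,"claw":0},{"x":0.44,"y":1,"z":0.2,"rx":0,"ry":0,"rz":-0.14,"claw":0},{"x":0.44,"y":1,"z":0.2,"rx":0,"ry":0,"rz":-0.14,"claw":0},{"x":0.44,"y":1,"z":0.2,"rx":0,"ry":0,"rz":-0.14,"claw":0},{"x":0.44,"y":1,"z":0.2,"rx":0,"ry":0,"rz":-0.14,"claw":0}])

```text
t: 1.03
tool_pos: [0.3458, -0.2109, 0.3161]
orientation: [3.141, 0.065, 0.001]
force: [0.9, -0.2, 0.1]
opening: 0.0929
gripper_force: 0.0
```

Request:
arm_command(targets=[{"x":0.13,"y":0.28,"z":0.03,"rx":0,"ry":0,"rz":0,"claw":0},{"x":0.13,"y":0.28,"z":0.03,"rx":0,"ry":0,"rz":0,"claw":0},{"x":0.13,"y":0.28,"z":0.03,"rx":0,"ry":0,"rz":0,"claw":0},{"x":0.13,"y":0.28,"z":0.03,"rx":0,"ry":0,"rz":0,"claw":0},{"x":0.13,"y":0.28,"z":0.03,"rx":0,"ry":0,"rz":0,"claw":0},{"x":0.13,"y":0.28,"z":0.03,"rx":0,"ry":0,"rz":0,"claw":0},{"x":0.13,"y":0.28,"z":0.03,"rx":0,"ry":0,"rz":0,"claw":0},{"x":0.13,"y":0.28,"z":0.03,"rx":0,"ry":0,"rz":0,"claw":0}])

```text
t: 1.7
tool_pos: [0.4102, -0.0736, 0.3306]
orientation: [3.141, 0.064, -0.001]
force: [0.5, -0.3, -1.1]
opening: 0.093
gripper_force: 0.0
```

```bash
python3 - <<'E'
from h import *
s=robot.read_state(); print(s['t'],s['tool_pos'],s['orientation'])
im,d,c=grab("wrist"); print(c); save("w2.png",im); np.save("w2_W.npy",cloud(d,c)); np.save("w2_im.npy",im)
import pickle; pickle.dump(c,open("w2c.pkl","wb"))
E
```

```text
1.7 [ 0.41024432 -0.07364677  0.33063859] [ 3.14072831e+00  6.37525811e-02 -8.34962205e-04]
{'intrinsics': array([[319.03620661,   0.        , 320.12057806],
       [  0.        , 319.03620661, 199.74489732],
       [  0.        ,   0.        ,   1.        ]]), 'origin': array([ 0.4949293 , -0.07017088,  0.48227662]), 'orientation': array([-0.2415134 ,  0.23219541, -1.51748799])}
```

View pics/w2.png

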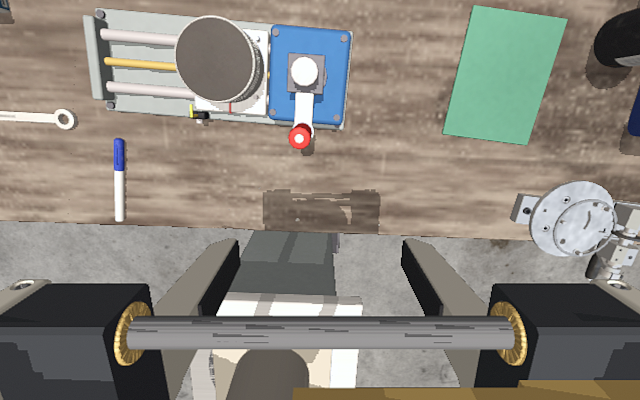

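The wrist view shows the boss top near (305,71), the handle top (300,138), the red line (230,107), the needle (193,112), and mat corners (474,6), (567,20), (527,145), (443,133). Next I refine these.

```bash
python3 - <<'E'
from h import *
import pickle
c=pickle.load(open("w2c.pkl","rb")); im=np.load("w2_im.npy").astype(int); W=np.load("w2_W.npy"); r,g,b=np.moveaxis(im,-1,0); Z=W[...,2]
v,u=np.mgrid[:400,:640]
def box(m,x0,x1,y0,y1): return m&(u>=x0)&(u<=x1)&(v>=y0)&(v<=y1)
def rp(n,m,z):
    p=(u[m].mean(),v[m].mean()); print(n,m.sum(),np.round(p,1),(1000*ray(c,*p,z)).round(1), 'z',np.nanmedian(Z[m]).round(3)); return ray(c,*p,z)
boss=rp("boss",box(abs(Z-.142)<.004,285,325,50,90),.142)
han=rp("handle",box(abs(Z-.175)<.005,280,320,118,155),.175)
rp("piston",box(abs(Z-.1)<.006,165,270,5,110),.1)
mk=rp("mark",box((r>g+50)&(r>b+50),215,250,95,120),.036)
m=box((r>g-10)&(g>b+70),183,205,98,122)
print("needle px",u[m].min(),u[m].max(),v[m].min(),v[m].max(),m.sum(), 'z',np.nanmedian(Z[m]))
tip=rp("needle",m,.037)
mm=box((g>r+25)&(g>b+10),430,580,0,160); rc=cv2.minAreaRect(W[mm][:,:2].astype(np.float32)*1000); print("mat",rc)
for p in((474,6),(567,20),(527,145),(443,133)): print((1000*ray(c,*p,.004)).round(1))
print("corners gearbox",[(1000*ray(c,*p,.068)).round(1) for p in((271,24),(352,30),(347,129),(268,119))])
d=han-boss; print("arm len",np.hypot(*d),"ang",np.degrees(np.arctan2(d[1],d[0])))
g_=np.array([W[box(abs(Z-.068)<.004,265,355,20,130)]])[0]; print("gb",cv2.minAreaRect(g_[:,:2].astype(np.float32)*1000))
np.set_printoptions(linewidth=200)
print("rows of yellow/red"); a=im[96:122,183:240]
save("crop2.png",cv2.resize(np.load("w2_im.npy")[92:125,178:253],None,fx=10,fy=10,interpolation=cv2.INTER_CUBIC))
E
```

```text
boss 641 [304.3  70.8] [521.8 -53.4] z 0.141
handle 398 [299.4 137.2] [460.3 -51.8] z 0.174
piston 5624 [214.9  58.6] [533.6  47.6] z 0.1
mark 22 [229.6 108. ] [479.6  51.1] z 0.036
needle px 190 196 104 117 39 z 0.05149536796629611
needle 39 [191.1 111.3] [473.2 102.8] z 0.051
mat ((nan, nan), (nan, 0.0), nan)
[ 621.2 -268.2]
[ 609.9 -395.3]
[ 443.2 -380.8]
[ 455.6 -253. ]
corners gearbox [array([576.5,  -9.7]), array([ 574.1, -104.1]), array([ 460.9, -105.7]), array([469.2,  -5.4])]
arm len 0.06148605809296918 ang 178.57056792964858
gb ((522.0401000976562, -54.54344940185547), (94.70945739746094, 108.42507934570312), 87.60950469970703)
rows of yellow/red
```

View pics/crop2.png

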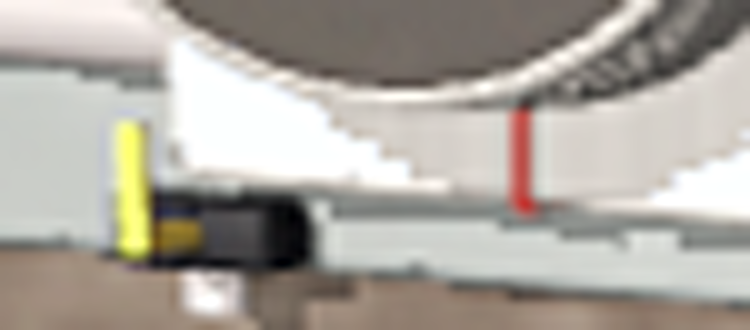

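The crop shows the needle at px x≈191 and the red line at x≈230, roughly 50 mm to go. The shaft is at about (521.5,-54) mm and the handle at (460,-52.5) mm. I go down to the handle.

Request:
arm_command(targets=[{"x":0.1,"y":0.042,"z":-0.08,"rx":0,"ry":0,"rz":0,"claw":0},{"x":0.1,"y":0.042,"z":-0.08,"rx":0,"ry":0,"rz":0,"claw":0},{"x":0.1,"y":0.042,"z":-0.16,"rx":0,"ry":0,"rz":0,"claw":0},{"x":0.1,"y":0.042,"z":-0.22,"rx":0,"ry":0,"rz":0,"claw":0},{"x":0.1,"y":0.042,"z":-0.28,"rx":0,"ry":0,"rz":0,"claw":0},{"x":0.1,"y":0.042,"z":-0.33,"rx":0,"ry":0,"rz":0,"claw":0},{"x":0.1,"y":0.042,"z":-0.377,"rx":0,"ry":0,"rz":0,"claw":0},{"x":0.1,"y":0.042,"z":-0.377,"rx":0,"ry":0,"rz":0,"claw":0},{"x":0.1,"y":0.042,"z":-0.377,"rx":0,"ry":0,"rz":0,"claw":0}])

```text
t: 2.5
tool_pos: [0.4593, -0.0525, 0.1414]
orientation: [-3.14, -0.063, 0.005]
force: [0.7, -0.3, 0.4]
opening: 0.0932
gripper_force: 0.0
```

Request:
arm_command(targets=[{"x":0,"y":0,"z":0,"rx":0,"ry":0,"rz":0,"claw":230},{"x":0,"y":0,"z":0,"rx":0,"ry":0,"rz":0,"claw":230},{"x":0,"y":0,"z":0,"rx":0,"ry":0,"rz":0,"claw":230},{"x":0,"y":0,"z":0,"rx":0,"ry":0,"rz":0,"claw":230},{"x":0,"y":0,"z":0,"rx":0,"ry":0,"rz":0,"claw":230},{"x":0,"y":0,"z":0,"rx":0,"ry":0,"rz":0,"claw":230},{"x":0,"y":0,"z":0,"rx":0,"ry":0,"rz":0,"claw":230},{"x":0,"y":0,"z":0,"rx":0,"ry":0,"rz":0,"claw":230}], squeeze=15)

```text
t: 3.17
tool_pos: [0.4606, -0.0517, 0.1424]
orientation: [3.141, 0.066, 0.0]
force: [-0.2, 0.6, -0.1]
opening: 0.0442
gripper_force: 0.0
```

```bash
python3 - <<'E'
from h import *
s=robot.read_state(); print({k:np.round(s[k],4) for k in ('t','tool_pos','orientation','force','wrist_torque','opening','gripper_force')})
S=np.array([.5215,-.054]); p=s['tool_pos'][:2]-S; print("rel",p,np.hypot(*p),np.degrees(np.arctan2(p[1],p[0])))
E
```

```text
{'t': np.float64(3.1667), 'tool_pos': array([ 0.4606, -0.0517,  0.1424]), 'orientation': array([3.1409, 0.0659, 0.    ]), 'force': array([-0.1925,  0.6053, -0.0624]), 'wrist_torque': array([ 0.055 ,  0.0398, -0.0482]), 'opening': np.float64(0.0442), 'gripper_force': np.float64(0.0)}
rel [-0.06086542  0.00228062] 0.060908132575157016 177.85413804598198
```

```bash
cat > arc.py <<'E'
import sys,numpy as np
a0,st,n=map(float,sys.argv[1:4])
for k in range(1,int(n)+1):
    a,b=np.radians(a0),np.radians(a0-st*k); print(round(a0-st*k,1),"x %.3f y %.3f"%(.124*(np.cos(b)-np.cos(a)),.124*(np.sin(b)-np.sin(a))))
E
python3 arc.py 178.5 15 4; for i in 118.5 -31.5 178.5; do python3 arc.py $i 15 10; done
```

```text
163.5 x 0.005 y 0.032
148.5 x 0.018 y 0.062
133.5 x 0.039 y 0.087
118.5 x 0.065 y 0.106
103.5 x 0.030 y 0.012
88.5 x 0.062 y 0.015
73.5 x 0.094 y 0.010
58.5 x 0.124 y -0.003
43.5 x 0.149 y -0.024
28.5 x 0.168 y -0.050
13.5 x 0.180 y -0.080
-1.5 x 0.183 y -0.112
-16.5 x 0.178 y -0.144
-31.5 x 0.165 y -0.174
-46.5 x -0.020 y -0.025
-61.5 x -0.047 y -0.044
-76.5 x -0.077 y -0.056
-91.5 x -0.109 y -0.059
-106.5 x -0.141 y -0.054
-121.5 x -0.171 y -0.041
-136.5 x -0.196 y -0.021
-151.5 x -0.215 y 0.006
-166.5 x -0.226 y 0.036
-181.5 x -0.230 y 0.068
163.5 x 0.005 y 0.032
148.5 x 0.018 y 0.062
133.5 x 0.039 y 0.087
118.5 x 0.065 y 0.106
103.5 x 0.095 y 0.117
88.5 x 0.127 y 0.121
73.5 x 0.159 y 0.116
58.5 x 0.189 y 0.102
43.5 x 0.214 y 0.082
28.5 x 0.233 y 0.056
```

Request:
arm_command(targets=[{"x":0,"y":0,"z":0,"rx":0,"ry":0,"rz":0,"claw":230},{"x":0,"y":0,"z":0,"rx":0,"ry":0,"rz":0,"claw":230},{"x":0,"y":0,"z":0,"rx":0,"ry":0,"rz":0,"claw":230},{"x":0,"y":0,"z":0,"rx":0,"ry":0,"rz":0,"claw":230},{"x":0,"y":0,"z":0,"rx":0,"ry":0,"rz":0,"claw":230},{"x":0,"y":0,"z":0,"rx":0,"ry":0,"rz":0,"claw":230}])

```text
t: 3.67
tool_pos: [0.4606, -0.0517, 0.1423]
orientation: [-3.141, -0.066, 0.0]
force: [-0.2, -0.1, 0.2]
opening: 0.022
gripper_force: 15.0
```

Gripped: opening 22 mm, 15 N. I start with four small arc rows, then a pause to read the force.

Request:
arm_command(targets=[{"x":0.005,"y":0.032,"z":0,"rx":0,"ry":0,"rz":0,"claw":230},{"x":0.018,"y":0.062,"z":0,"rx":0,"ry":0,"rz":0,"claw":230},{"x":0.039,"y":0.087,"z":0,"rx":0,"ry":0,"rz":0,"claw":230},{"x":0.065,"y":0.106,"z":0,"rx":0,"ry":0,"rz":0,"claw":230},{"x":0.065,"y":0.106,"z":0,"rx":0,"ry":0,"rz":0,"claw":230},{"x":0.065,"y":0.106,"z":0,"rx":0,"ry":0,"rz":0,"claw":230}])

```text
t: 4.17
tool_pos: [0.4932, 0.0016, 0.1423]
orientation: [-3.14, -0.067, 0.0]
force: [0.6, 2.0, 0.8]
opening: 0.0217
gripper_force: 15.0
```

```bash
cat > st.py <<'E'
from h import *
s=robot.read_state(); print({k:np.round(s[k],4) for k in ('t','tool_pos','force','wrist_torque','opening','gripper_force')})
S=np.array([.5215,-.054]); p=s['tool_pos'][:2]-S; print("rel",p,np.hypot(*p),np.degrees(np.arctan2(p[1],p[0])))
E
python3 st.py
```

```text
{'t': np.float64(4.1667), 'tool_pos': array([0.4932, 0.0016, 0.1423]), 'force': array([0.5712, 1.9646, 0.8476]), 'wrist_torque': array([ 0.2643,  0.0718, -0.0259]), 'opening': np.float64(0.0217), 'gripper_force': np.float64(15.0)}
rel [-0.02829151  0.05562796] 0.062408966060747514 116.9571782394716
```

Forces are tiny, so I carry on round.

Request:
arm_command(targets=[{"x":0.03,"y":0.012,"z":0,"rx":0,"ry":0,"rz":0,"claw":230},{"x":0.062,"y":0.015,"z":0,"rx":0,"ry":0,"rz":0,"claw":230},{"x":0.094,"y":0.01,"z":0,"rx":0,"ry":0,"rz":0,"claw":230},{"x":0.124,"y":-0.003,"z":0,"rx":0,"ry":0,"rz":0,"claw":230},{"x":0.149,"y":-0.024,"z":0,"rx":0,"ry":0,"rz":0,"claw":230},{"x":0.168,"y":-0.05,"z":0,"rx":0,"ry":0,"rz":0,"claw":230},{"x":0.18,"y":-0.08,"z":0,"rx":0,"ry":0,"rz":0,"claw":230},{"x":0.183,"y":-0.112,"z":0,"rx":0,"ry":0,"rz":0,"claw":230},{"x":0.178,"y":-0.144,"z":0,"rx":0,"ry":0,"rz":0,"claw":230},{"x":0.165,"y":-0.174,"z":0,"rx":0,"ry":0,"rz":0,"claw":230}])

```text
t: 5.0
tool_pos: [0.5751, -0.0867, 0.1422]
orientation: [-3.139, -0.065, 0.001]
force: [-3.3, 6.7, -0.6]
opening: 0.0218
gripper_force: 15.0
```

Request:
arm_command(targets=[{"x":-0.02,"y":-0.025,"z":0,"rx":0,"ry":0,"rz":0,"claw":230},{"x":-0.047,"y":-0.044,"z":0,"rx":0,"ry":0,"rz":0,"claw":230},{"x":-0.077,"y":-0.056,"z":0,"rx":0,"ry":0,"rz":0,"claw":230},{"x":-0.109,"y":-0.059,"z":0,"rx":0,"ry":0,"rz":0,"claw":230},{"x":-0.141,"y":-0.054,"z":0,"rx":0,"ry":0,"rz":0,"claw":230},{"x":-0.171,"y":-0.041,"z":0,"rx":0,"ry":0,"rz":0,"claw":230},{"x":-0.196,"y":-0.021,"z":0,"rx":0,"ry":0,"rz":0,"claw":230},{"x":-0.215,"y":0.006,"z":0,"rx":0,"ry":0,"rz":0,"claw":230},{"x":-0.226,"y":0.036,"z":0,"rx":0,"ry":0,"rz":0,"claw":230},{"x":-0.23,"y":0.068,"z":0,"rx":0,"ry":0,"rz":0,"claw":230}])

```text
t: 5.83
tool_pos: [0.4594, -0.0531, 0.1423]
orientation: [3.139, 0.063, 0.0]
force: [5.2, -3.2, -5.6]
opening: 0.0218
gripper_force: 15.0
```

```bash
python3 st.py; python3 arc.py 178.5 15 10;python3 arc.py 28.5 15 10;  python3 arc.py -121.5 15 4; python3 - <<'E'
from h import *
for n in("wrist","scene"):
    im,d,c=grab(n); np.save(n+"_t1.npy",im); W=cloud(d,c)
    r,g,b=np.moveaxis(im.astype(int),-1,0); X,Y,Z=np.moveaxis(W,-1,0)
    m=(r>g+50)&(r>b+50)&(abs(Z-.036)<.012)&(X>.44)&(X<.52)&(Y>.03)&(Y<.15)
    v,u=np.nonzero(m); print(n,"red",len(u),u.mean() if len(u) else 0,v.mean() if len(u) else 0, (1000*ray(c,u.mean(),v.mean(),.036)).round(1) if len(u) else 0)
    m=(r>150)&(g>b+60)&(r>b+60)&(abs(r-g)<60)&(Z>.02)&(X>.44)&(X<.51)&(Y>.07)&(Y<.13)
    v,u=np.nonzero(m); print(n,"yel",len(u),[(1000*ray(c,u.mean(),v.mean(),z)).round(1) for z in(.036,.04,.045,.05)] if len(u) else 0)
E
```

```text
{'t': np.float64(5.8333), 'tool_pos': array([ 0.4594, -0.0531,  0.1423]), 'force': array([ 5.1724, -3.2255, -5.5605]), 'wrist_torque': array([-0.7064, -0.8644,  0.0165]), 'opening': np.float64(0.0218), 'gripper_force': np.float64(14.9999)}
rel [-0.06207224  0.00085539] 0.062078135684781884 179.210480843535
163.5 x 0.005 y 0.032
148.5 x 0.018 y 0.062
133.5 x 0.039 y 0.087
118.5 x 0.065 y 0.106
103.5 x 0.095 y 0.117
88.5 x 0.127 y 0.121
73.5 x 0.159 y 0.116
58.5 x 0.189 y 0.102
43.5 x 0.214 y 0.082
28.5 x 0.233 y 0.056
13.5 x 0.012 y -0.030
-1.5 x 0.015 y -0.062
-16.5 x 0.010 y -0.094
-31.5 x -0.003 y -0.124
-46.5 x -0.024 y -0.149
-61.5 x -0.050 y -0.168
-76.5 x -0.080 y -0.180
-91.5 x -0.112 y -0.183
-106.5 x -0.144 y -0.178
-121.5 x -0.174 y -0.165
-136.5 x -0.025 y 0.020
-151.5 x -0.044 y 0.047
-166.5 x -0.056 y 0.077
-181.5 x -0.059 y 0.109
wrist red 22 174.45454545454547 178.6818181818182 [477.   68.4]
wrist yel 45 [array([466. , 105.9]), array([467.3, 103.5]), array([468.8, 100.5]), array([470.3,  97.5])]
scene red 0 0 0 0
scene yel 9 [array([481.5,  85.7]), array([479.6,  88.1]), array([477.2,  91.1]), array([474.8,  94. ])]
```

Request:
arm_command(targets=[{"x":0.005,"y":0.032,"z":0,"rx":0,"ry":0,"rz":0,"claw":230},{"x":0.018,"y":0.062,"z":0,"rx":0,"ry":0,"rz":0,"claw":230},{"x":0.039,"y":0.087,"z":0,"rx":0,"ry":0,"rz":0,"claw":230},{"x":0.065,"y":0.106,"z":0,"rx":0,"ry":0,"rz":0,"claw":230},{"x":0.095,"y":0.117,"z":0,"rx":0,"ry":0,"rz":0,"claw":230},{"x":0.127,"y":0.121,"z":0,"rx":0,"ry":0,"rz":0,"claw":230},{"x":0.159,"y":0.116,"z":0,"rx":0,"ry":0,"rz":0,"claw":230},{"x":0.189,"y":0.102,"z":0,"rx":0,"ry":0,"rz":0,"claw":230},{"x":0.214,"y":0.082,"z":0,"rx":0,"ry":0,"rz":0,"claw":230},{"x":0.233,"y":0.056,"z":0,"rx":0,"ry":0,"rz":0,"claw":230}])

```text
t: 6.77
tool_pos: [0.5777, -0.0243, 0.1423]
orientation: [-3.14, -0.067, 0.001]
force: [-4.0, 1.8, 0.0]
opening: 0.0216
gripper_force: 15.0
```

Request:
arm_command(targets=[{"x":0.012,"y":-0.03,"z":0,"rx":0,"ry":0,"rz":0,"claw":230},{"x":0.015,"y":-0.062,"z":0,"rx":0,"ry":0,"rz":0,"claw":230},{"x":0.01,"y":-0.094,"z":0,"rx":0,"ry":0,"rz":0,"claw":230},{"x":-0.003,"y":-0.124,"z":0,"rx":0,"ry":0,"rz":0,"claw":230},{"x":-0.024,"y":-0.149,"z":0,"rx":0,"ry":0,"rz":0,"claw":230},{"x":-0.05,"y":-0.168,"z":0,"rx":0,"ry":0,"rz":0,"claw":230},{"x":-0.08,"y":-0.18,"z":0,"rx":0,"ry":0,"rz":0,"claw":230},{"x":-0.112,"y":-0.183,"z":0,"rx":0,"ry":0,"rz":0,"claw":230},{"x":-0.144,"y":-0.178,"z":0,"rx":0,"ry":0,"rz":0,"claw":230},{"x":-0.174,"y":-0.165,"z":0,"rx":0,"ry":0,"rz":0,"claw":230}])

```text
t: 7.6
tool_pos: [0.4901, -0.1072, 0.1424]
orientation: [-3.14, -0.064, -0.004]
force: [9.2, 7.4, -6.5]
opening: 0.0216
gripper_force: 15.0
```

Request:
arm_command(targets=[{"x":-0.025,"y":0.02,"z":0,"rx":0,"ry":0,"rz":0,"claw":230},{"x":-0.044,"y":0.047,"z":0,"rx":0,"ry":0,"rz":0,"claw":230},{"x":-0.056,"y":0.077,"z":0,"rx":0,"ry":0,"rz":0,"claw":230},{"x":-0.059,"y":0.109,"z":0,"rx":0,"ry":0,"rz":0,"claw":230}])

```text
t: 7.93
tool_pos: [0.4594, -0.0537, 0.1423]
orientation: [3.139, 0.063, -0.001]
force: [0.1, -2.9, -1.5]
opening: 0.022
gripper_force: 15.0
```

Request:
arm_command(targets=[{"x":0.005,"y":0.032,"z":0,"rx":0,"ry":0,"rz":0,"claw":230},{"x":0.018,"y":0.062,"z":0,"rx":0,"ry":0,"rz":0,"claw":230},{"x":0.039,"y":0.087,"z":0,"rx":0,"ry":0,"rz":0,"claw":230},{"x":0.065,"y":0.106,"z":0,"rx":0,"ry":0,"rz":0,"claw":230},{"x":0.095,"y":0.117,"z":0,"rx":0,"ry":0,"rz":0,"claw":230},{"x":0.127,"y":0.121,"z":0,"rx":0,"ry":0,"rz":0,"claw":230},{"x":0.127,"y":0.121,"z":0,"rx":0,"ry":0,"rz":0,"claw":230},{"x":0.127,"y":0.121,"z":0,"rx":0,"ry":0,"rz":0,"claw":230}])

```text
t: 8.6
tool_pos: [0.5247, 0.0087, 0.1425]
orientation: [-3.139, -0.066, -0.001]
force: [1.2, 6.7, 2.4]
opening: 0.0218
gripper_force: 15.0
```

```bash
python3 st.py; cat > gap.py <<'E'
from h import *
for n in("wrist","scene","side"):
    im,d,c=grab(n); np.save(n+"_t.npy",im); W=cloud(d,c); r,g,b=np.moveaxis(im.astype(int),-1,0); X,Y,Z=np.moveaxis(W,-1,0)
    m=(r>g+40)&(r>b+40)&(abs(Z-.036)<.014)&(X>.44)&(X<.52)&(Y>.05)&(Y<.15)
    v,u=np.nonzero(m); print(n,"red",len(u)); R=None
    if len(u): print("  ",u.mean(),v.mean(),(1000*ray(c,u.mean(),v.mean(),.036)).round(1))
    m=(r>150)&(g>b+60)&(r>b+60)&(abs(r-g)<60)&(Z>.02)&(X>.44)&(X<.51)&(Y>.07)&(Y<.13)
    v,u=np.nonzero(m); print(n,"yel",len(u))
    if len(u): print("  ",u.mean(),v.mean(),v.min(),v.max(),np.median(Z[m]),[(1000*ray(c,u.mean(),v.mean(),z)).round(1) for z in(.036,.04,.045,.05)])
E
python3 gap.py; python3 arc.py 88.5 10 10
python3 - <<'E'
import numpy as np,cv2
a=np.load("wrist_t.npy"); cv2.imwrite("pics/w3.png",a[...,::-1])
E
```

```text
{'t': np.float64(8.6), 'tool_pos': array([0.5247, 0.0087, 0.1425]), 'force': array([1.2067, 6.7319, 2.4465]), 'wrist_torque': array([ 1.2939, -0.1854,  0.0314]), 'opening': np.float64(0.0218), 'gripper_force': np.float64(15.0031)}
rel [0.00322007 0.0626517 ] 0.06273439913499221 87.05779008709183
wrist red 0
wrist yel 0
scene red 0
scene yel 3
   327.0 246.0 245 247 0.052961908124817714 [array([481.5,  86.7]), array([479.6,  89.1]), array([477.2,  92.1]), array([474.8,  95. ])]
side red 10
   337.0 241.7 [480.5  88.2]
side yel 12
   339.6666666666667 240.66666666666666 239 244 0.04821626156210762 [array([474.8,  81.7]), array([473.6,  86.6]), array([472. ,  92.8]), array([470.4,  98.9])]
78.5 x 0.021 y -0.002
68.5 x 0.042 y -0.009
58.5 x 0.062 y -0.018
48.5 x 0.079 y -0.031
38.5 x 0.094 y -0.047
28.5 x 0.106 y -0.065
18.5 x 0.114 y -0.085
8.5 x 0.119 y -0.106
-1.5 x 0.121 y -0.127
-11.5 x 0.118 y -0.149
```

View pics/w3.png

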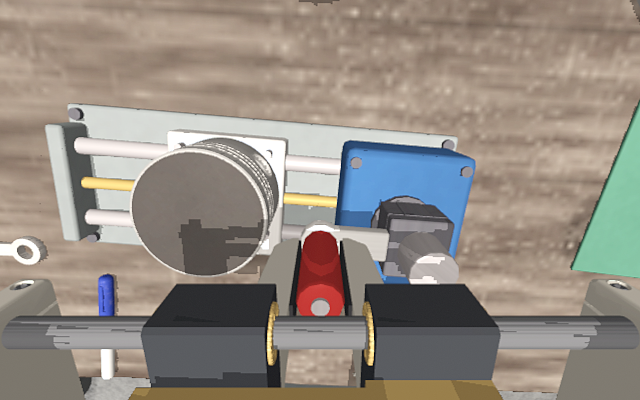

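The wrist view is blocked by the gripper and piston, with the mark hidden. By dead reckoning about 7 mm is left, so I turn 130° more, then release and look from above.

Request:
arm_command(targets=[{"x":0.021,"y":-0.002,"z":0,"rx":0,"ry":0,"rz":0,"claw":230},{"x":0.042,"y":-0.009,"z":0,"rx":0,"ry":0,"rz":0,"claw":230},{"x":0.062,"y":-0.018,"z":0,"rx":0,"ry":0,"rz":0,"claw":230},{"x":0.079,"y":-0.031,"z":0,"rx":0,"ry":0,"rz":0,"claw":230},{"x":0.094,"y":-0.047,"z":0,"rx":0,"ry":0,"rz":0,"claw":230},{"x":0.106,"y":-0.065,"z":0,"rx":0,"ry":0,"rz":0,"claw":230},{"x":0.114,"y":-0.085,"z":0,"rx":0,"ry":0,"rz":0,"claw":230},{"x":0.119,"y":-0.106,"z":0,"rx":0,"ry":0,"rz":0,"claw":230},{"x":0.121,"y":-0.127,"z":0,"rx":0,"ry":0,"rz":0,"claw":230},{"x":0.118,"y":-0.149,"z":0,"rx":0,"ry":0,"rz":0,"claw":230}])

```text
t: 9.58
tool_pos: [0.5829, -0.0671, 0.1424]
orientation: [-3.141, -0.065, 0.001]
force: [-0.4, 3.2, 0.8]
opening: 0.0219
gripper_force: 15.0
```

```bash
python3 st.py; python3 arc.py -11.5 10 5
```

```text
{'t': np.float64(9.5833), 'tool_pos': array([ 0.5829, -0.0671,  0.1424]), 'force': array([-0.4051,  3.1909,  0.7946]), 'wrist_torque': array([0.8311, 0.1745, 0.035 ]), 'opening': np.float64(0.0219), 'gripper_force': np.float64(15.0027)}
rel [ 0.06138691 -0.01313142] 0.062775684245989 -12.074300874940432
-21.5 x -0.006 y -0.021
-31.5 x -0.016 y -0.040
-41.5 x -0.029 y -0.057
-51.5 x -0.044 y -0.072
-61.5 x -0.062 y -0.084
```

Request:
arm_command(targets=[{"x":-0.006,"y":-0.021,"z":0,"rx":0,"ry":0,"rz":0,"claw":230},{"x":-0.016,"y":-0.04,"z":0,"rx":0,"ry":0,"rz":0,"claw":230},{"x":-0.029,"y":-0.057,"z":0,"rx":0,"ry":0,"rz":0,"claw":230},{"x":-0.029,"y":-0.057,"z":0,"rx":0,"ry":0,"rz":0,"claw":230},{"x":-0.029,"y":-0.057,"z":0,"rx":0,"ry":0,"rz":0,"claw":100},{"x":-0.029,"y":-0.057,"z":0,"rx":0,"ry":0,"rz":0,"claw":100},{"x":-0.029,"y":-0.057,"z":0,"rx":0,"ry":0,"rz":0,"claw":100},{"x":-0.029,"y":-0.057,"z":0,"rx":0,"ry":0,"rz":0,"claw":100},{"x":-0.029,"y":-0.057,"z":0,"rx":0,"ry":0,"rz":0,"claw":100},{"x":-0.029,"y":-0.057,"z":0,"rx":0,"ry":0,"rz":0,"claw":100}])

```text
t: 10.42
tool_pos: [0.5687, -0.0941, 0.1423]
orientation: [3.141, 0.066, -0.0]
force: [-0.5, 0.4, -0.0]
opening: 0.0549
gripper_force: 0.0
```

Request:
arm_command(targets=[{"x":0,"y":0,"z":0.08,"rx":0,"ry":0,"rz":0,"claw":100},{"x":0,"y":0,"z":0.16,"rx":0,"ry":0,"rz":0,"claw":100},{"x":-0.02,"y":0,"z":0.24,"rx":0,"ry":0,"rz":0,"claw":60},{"x":-0.34,"y":0.37,"z":0.27,"rx":0,"ry":0,"rz":0,"claw":60},{"x":-0.34,"y":0.37,"z":0.27,"rx":0,"ry":0,"rz":0,"claw":60},{"x":-0.34,"y":0.37,"z":0.27,"rx":0,"ry":0,"rz":0,"claw":60},{"x":-0.34,"y":0.37,"z":0.27,"rx":0,"ry":0,"rz":0,"claw":60},{"x":-0.34,"y":0.37,"z":0.27,"rx":0,"ry":0,"rz":0,"claw":60},{"x":-0.34,"y":0.37,"z":0.27,"rx":0,"ry":0,"rz":0,"claw":60},{"x":-0.34,"y":0.37,"z":0.27,"rx":0,"ry":0,"rz":0,"claw":60}])

```text
t: 11.25
tool_pos: [0.3958, 0.0947, 0.2784]
orientation: [-3.139, -0.072, -0.002]
force: [-0.2, 0.4, 0.6]
opening: 0.0712
gripper_force: 0.0
```

Request:
arm_command(targets=[{"x":0,"y":0,"z":0,"rx":0,"ry":0,"rz":0,"claw":60},{"x":0,"y":0,"z":0,"rx":0,"ry":0,"rz":0,"claw":60}])

```text
t: 11.42
tool_pos: [0.3989, 0.0907, 0.2776]
orientation: [3.14, 0.067, 0.002]
force: [-0.5, 0.0, 0.4]
opening: 0.0713
gripper_force: 0.0
```

```bash
python3 st.py; python3 gap.py; python3 - <<'E'
import numpy as np,cv2,h
a=np.load("wrist_t.npy"); cv2.imwrite("pics/w4.png",a[...,::-1]); 
E
```

```text
{'t': np.float64(11.4167), 'tool_pos': array([0.3989, 0.0907, 0.2776]), 'force': array([-0.4576,  0.0026,  0.4361]), 'wrist_torque': array([0.0741, 0.006 , 0.0031]), 'opening': np.float64(0.0713), 'gripper_force': np.float64(0.0)}
rel [-0.12259139  0.14473954] 0.1896791562520134 130.2639090443939
wrist red 11
   317.54545454545456 97.72727272727273 [486.2  97.6]
wrist yel 47
   316.8085106382979 109.08510638297872 101 115 0.051000914351078896 [array([473.3,  97.9]), array([473.4,  97.9]), array([473.6,  97.9]), array([473.7,  97.8])]
scene red 4
   325.0 247.5 [482.4  94.5]
scene yel 8
   327.25 246.125 245 247 0.05374882931987207 [array([480.7,  86.6]), array([478.8,  89. ]), array([476.4,  91.9]), array([474. ,  94.9])]
side red 10
   337.6 244.0 [476.3  97.2]
side yel 16
   339.5 240.25 238 244 0.047055761568378096 [array([475.7,  80.1]), array([474.5,  85. ]), array([472.9,  91.2]), array([471.3,  97.3])]
```

View pics/w4.png

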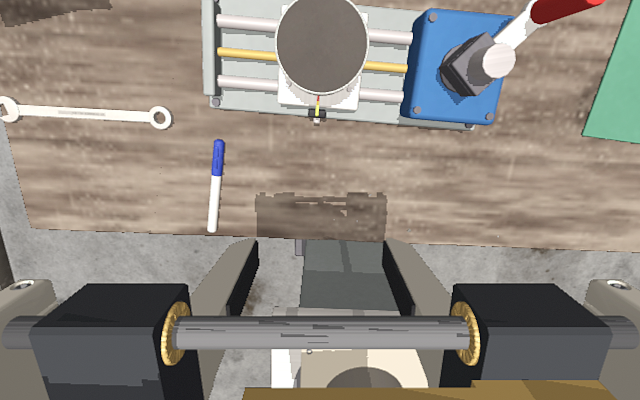

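The camera is now straight above: the red line at (317.5,98) and the needle at (316.8,109) are in line, about 0.3 mm off. The carriage is in place and the arm points at about -41°. I go to the boss, with the fingers closing square to the arm.

Request:
arm_command(targets=[{"x":0.246,"y":-0.288,"z":0,"rx":0,"ry":0,"rz":-0.383,"claw":60},{"x":0.246,"y":-0.288,"z":0,"rx":0,"ry":0,"rz":-0.383,"claw":60},{"x":0.246,"y":-0.288,"z":0,"rx":0,"ry":0,"rz":-0.383,"claw":60},{"x":0.246,"y":-0.288,"z":0,"rx":0,"ry":0,"rz":-0.383,"claw":60},{"x":0.246,"y":-0.288,"z":0,"rx":0,"ry":0,"rz":-0.383,"claw":60},{"x":0.246,"y":-0.288,"z":0,"rx":0,"ry":0,"rz":-0.383,"claw":60},{"x":0.246,"y":-0.288,"z":0,"rx":0,"ry":0,"rz":-0.383,"claw":60},{"x":0.246,"y":-0.288,"z":-0.05,"rx":0,"ry":0,"rz":-0.383,"claw":60},{"x":0.246,"y":-0.288,"z":-0.1,"rx":0,"ry":0,"rz":-0.383,"claw":60},{"x":0.246,"y":-0.288,"z":-0.1,"rx":0,"ry":0,"rz":-0.383,"claw":60}])

```text
t: 12.4
tool_pos: [0.5188, -0.053, 0.2218]
orientation: [2.938, -1.108, -0.013]
force: [-1.1, 0.4, -0.9]
opening: 0.0713
gripper_force: 0.0
```

```bash
python3 st.py; python3 - <<'E'
from h import *
print(robot.read_state()['orientation'],robot.read_state()['q'])
im,d,c=grab("wrist"); W=cloud(d,c); X,Y,Z=np.moveaxis(W,-1,0); r,g,b=np.moveaxis(im.astype(int),-1,0)
v,u=np.mgrid[:400,:640]
for n,m,z in(("boss",(abs(Z-.142)<.004)&(np.hypot(X-.522,Y+.0535)<.03),.142),("handle",(abs(Z-.175)<.005)&(np.hypot(X-.569,Y+.094)<.03),.175)):
    print(n,m.sum(),(1000*ray(c,u[m].mean(),v[m].mean(),z)).round(1) if m.sum() else 0)
save("w5.png",im)
E
```

```text
{'t': np.float64(12.4), 'tool_pos': array([ 0.5188, -0.053 ,  0.2218]), 'force': array([-1.0956,  0.44  , -0.8691]), 'wrist_torque': array([ 0.1689,  0.0407, -0.0007]), 'opening': np.float64(0.0713), 'gripper_force': np.float64(0.0)}
rel [-0.00267527  0.00099616] 0.0028547161499825704 159.57677607794548
[ 2.93820085 -1.10841423 -0.01301181] [-2.00206218e-01 -6.92065455e-02  1.71163769e+00  9.45535685e-05
  1.50754105e+00  2.09205423e+00]
boss 949 [522.3 -54.1]
handle 953 [566.7 -96.4]
```

View pics/w5.png

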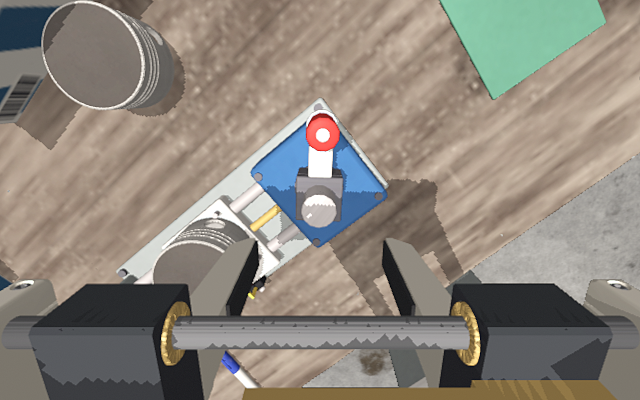

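The boss at (320,208) lies between the fingers, with the arm pointing straight ahead of the tool. Measured boss (522.3,-54.1). I descend and grip.

Request:
arm_command(targets=[{"x":0.001,"y":-0.001,"z":-0.06,"rx":0,"ry":0,"rz":-0.01,"claw":60},{"x":0.001,"y":-0.001,"z":-0.12,"rx":0,"ry":0,"rz":-0.01,"claw":60},{"x":0.001,"y":-0.001,"z":-0.16,"rx":0,"ry":0,"rz":-0.01,"claw":60},{"x":0.001,"y":-0.001,"z":-0.193,"rx":0,"ry":0,"rz":-0.01,"claw":60},{"x":0.001,"y":-0.001,"z":-0.193,"rx":0,"ry":0,"rz":-0.01,"claw":60},{"x":0.001,"y":-0.001,"z":-0.193,"rx":0,"ry":0,"rz":-0.01,"claw":60}])

```text
t: 12.95
tool_pos: [0.5222, -0.0537, 0.1318]
orientation: [2.927, -1.14, -0.001]
force: [0.2, 0.1, 0.8]
opening: 0.0712
gripper_force: 0.0
```

Request:
arm_command(targets=[{"x":0,"y":0,"z":0,"rx":0,"ry":0,"rz":0,"claw":230},{"x":0,"y":0,"z":0,"rx":0,"ry":0,"rz":0,"claw":230},{"x":0,"y":0,"z":0,"rx":0,"ry":0,"rz":0,"claw":230},{"x":0,"y":0,"z":0,"rx":0,"ry":0,"rz":0,"claw":230},{"x":0,"y":0,"z":0,"rx":0,"ry":0,"rz":0,"claw":230},{"x":0,"y":0,"z":0,"rx":0,"ry":0,"rz":0,"claw":230},{"x":0,"y":0,"z":0,"rx":0,"ry":0,"rz":0,"claw":230},{"x":0,"y":0,"z":0,"rx":0,"ry":0,"rz":0,"claw":230},{"x":0,"y":0,"z":0,"rx":0,"ry":0,"rz":0,"claw":230}], squeeze=30)

```text
t: 13.7
tool_pos: [0.522, -0.054, 0.131]
orientation: [2.926, -1.142, -0.0]
force: [-2.1, -2.5, 2.2]
opening: 0.0277
gripper_force: 30.0
```

Gripped at 27.7 mm and 30 N. I lift straight up.

Request:
arm_command(targets=[{"x":0,"y":0,"z":0.01,"rx":0,"ry":0,"rz":0,"claw":230},{"x":0,"y":0,"z":0.025,"rx":0,"ry":0,"rz":0,"claw":230},{"x":0,"y":0,"z":0.045,"rx":0,"ry":0,"rz":0,"claw":230},{"x":0,"y":0,"z":0.065,"rx":0,"ry":0,"rz":0,"claw":230},{"x":0,"y":0,"z":0.085,"rx":0,"ry":0,"rz":0,"claw":230},{"x":0,"y":0,"z":0.11,"rx":0,"ry":0,"rz":0,"claw":230},{"x":0,"y":0,"z":0.14,"rx":0,"ry":0,"rz":0,"claw":230},{"x":0,"y":0,"z":0.14,"rx":0,"ry":0,"rz":0,"claw":230}])

```text
t: 14.37
tool_pos: [0.524, -0.054, 0.2054]
orientation: [-2.926, 1.142, -0.009]
force: [1.5, -0.4, -2.7]
opening: 0.0275
gripper_force: 30.0
```

```bash
python3 st.py; python3 gap.py; python3 - <<'E'
from h import *
im,d,c=grab("side"); W=cloud(d,c);X,Y,Z=np.moveaxis(W,-1,0); r,g,b=np.moveaxis(im.astype(int),-1,0)
m=(r>140)&(g<60)&(b<60)&(X>.4)&(X<.7)&(abs(Y)<.25)&(Z>.1); print("handle",m.sum(),W[m].min(0),W[m].max(0))
save("s5.png",im[100:300,200:460].repeat(3,0).repeat(3,1))
E
```

```text
{'t': np.float64(14.3667), 'tool_pos': array([ 0.524 , -0.054 ,  0.2054]), 'force': array([ 1.5403, -0.4279, -2.668 ]), 'wrist_torque': array([ 0.0481, -0.0434,  0.0136]), 'opening': np.float64(0.0275), 'gripper_force': np.float64(29.9865)}
rel [2.46646976e-03 6.18536206e-06] 0.002466477518137883 0.1436848744352647
wrist red 0
wrist yel 0
scene red 4
   325.0 247.5 [482.4  94.5]
scene yel 9
   327.44444444444446 246.33333333333334 245 248 0.051534231098926075 [array([479.8,  86.8]), array([477.9,  89.2]), array([475.5,  92.2]), array([473.1,  95.1])]
side red 9
   337.44444444444446 243.77777777777777 [476.9  96.4]
side yel 14
   339.7857142857143 240.42857142857142 239 244 0.04607064500183877 [array([474.8,  80.6]), array([473.5,  85.5]), array([471.9,  91.7]), array([470.4,  97.8])]
handle 25 [ 0.56478749 -0.08861203  0.19152247] [ 0.57186973 -0.08347801  0.2334963 ]
```

Lifted, and the carriage mark has not moved. I carry the crank over the mat.

Request:
arm_command(targets=[{"x":0.005,"y":-0.03,"z":0,"rx":0,"ry":0,"rz":0,"claw":230},{"x":0.01,"y":-0.09,"z":0,"rx":0,"ry":0,"rz":0,"claw":230},{"x":0.015,"y":-0.16,"z":0,"rx":0,"ry":0,"rz":0,"claw":230},{"x":0.02,"y":-0.23,"z":0,"rx":0,"ry":0,"rz":0,"claw":230},{"x":0.02,"y":-0.3,"z":0,"rx":0,"ry":0,"rz":0,"claw":230},{"x":0.02,"y":-0.37,"z":0,"rx":0,"ry":0,"rz":0,"claw":230},{"x":0.02,"y":-0.44,"z":0,"rx":0,"ry":0,"rz":0,"claw":230},{"x":0.02,"y":-0.5,"z":0,"rx":0,"ry":0,"rz":0,"claw":230},{"x":0.02,"y":-0.522,"z":0,"rx":0,"ry":0,"rz":0,"claw":230},{"x":0.02,"y":-0.522,"z":0,"rx":0,"ry":0,"rz":0,"claw":230}])

```text
t: 15.4
tool_pos: [0.5309, -0.3173, 0.1992]
orientation: [2.925, -1.147, -0.003]
force: [-0.1, 0.5, -4.2]
opening: 0.0278
gripper_force: 30.0
```

Request:
arm_command(targets=[{"x":0,"y":0,"z":-0.03,"rx":0,"ry":0,"rz":0,"claw":230},{"x":0,"y":0,"z":-0.07,"rx":0,"ry":0,"rz":0,"claw":230},{"x":0,"y":0,"z":-0.12,"rx":0,"ry":0,"rz":0,"claw":230},{"x":0,"y":0,"z":-0.17,"rx":0,"ry":0,"rz":0,"claw":230},{"x":0,"y":0,"z":-0.21,"rx":0,"ry":0,"rz":0,"claw":230},{"x":0,"y":0,"z":-0.235,"rx":0,"ry":0,"rz":0,"claw":230},{"x":0,"y":0,"z":-0.25,"rx":0,"ry":0,"rz":0,"claw":230},{"x":0,"y":0,"z":-0.26,"rx":0,"ry":0,"rz":0,"claw":230},{"x":0,"y":0,"z":-0.26,"rx":0,"ry":0,"rz":0,"claw":230}])

```text
t: 16.15
tool_pos: [0.532, -0.3142, 0.0703]
orientation: [-2.927, 1.142, 0.001]
force: [-1.2, 0.4, -4.0]
opening: 0.0275
gripper_force: 30.0
```

```bash
python3 st.py; python3 - <<'E'
from h import *
im,d,c=grab("scene"); save("s6.png",cv2.resize(im[100:260,300:500],None,fx=4,fy=4))
E
```

```text
{'t': np.float64(16.15), 'tool_pos': array([ 0.532 , -0.3142,  0.0703]), 'force': array([-1.2142,  0.4384, -3.9907]), 'wrist_torque': array([ 0.1358, -0.0308,  0.0364]), 'opening': np.float64(0.0275), 'gripper_force': np.float64(29.986)}
rel [ 0.01052952 -0.26021688] 0.2604298287643703 -87.68282460577382
```

View pics/s6.png

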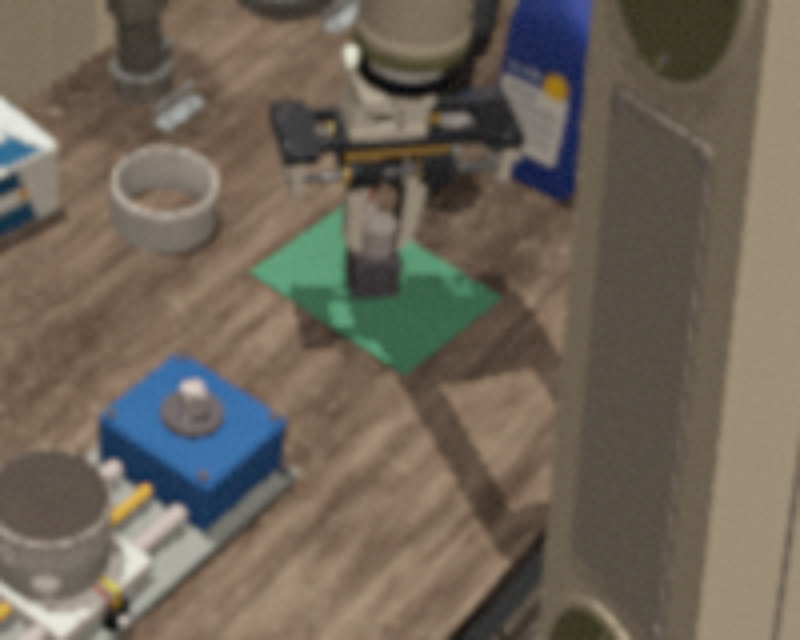

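The crank hangs upright over the middle of the mat, hub at (375,270) in the crop, about 9 mm up. I lower the rest slowly.

Request:
arm_command(targets=[{"x":0,"y":0,"z":-0.006,"rx":0,"ry":0,"rz":0,"claw":230},{"x":0,"y":0,"z":-0.01,"rx":0,"ry":0,"rz":0,"claw":230},{"x":0,"y":0,"z":-0.014,"rx":0,"ry":0,"rz":0,"claw":230},{"x":0,"y":0,"z":-0.017,"rx":0,"ry":0,"rz":0,"claw":230},{"x":0,"y":0,"z":-0.019,"rx":0,"ry":0,"rz":0,"claw":230},{"x":0,"y":0,"z":-0.019,"rx":0,"ry":0,"rz":0,"claw":230},{"x":0,"y":0,"z":-0.019,"rx":0,"ry":0,"rz":0,"claw":230}])

```text
t: 16.78
tool_pos: [0.5321, -0.3148, 0.0614]
orientation: [-2.927, 1.142, 0.0]
force: [0.2, -0.1, -4.5]
opening: 0.0277
gripper_force: 30.0
```

Request:
arm_command(targets=[{"x":0,"y":0,"z":-0.001,"rx":0,"ry":0,"rz":0,"claw":230},{"x":0,"y":0,"z":-0.002,"rx":0,"ry":0,"rz":0,"claw":230},{"x":0,"y":0,"z":-0.003,"rx":0,"ry":0,"rz":0,"claw":230},{"x":0,"y":0,"z":-0.003,"rx":0,"ry":0,"rz":0,"claw":230}])

```text
t: 17.12
tool_pos: [0.5324, -0.3151, 0.061]
orientation: [2.926, -1.142, 0.001]
force: [-3.5, 1.2, 5.0]
opening: 0.0274
gripper_force: 30.0
```

Contact (+5 N). I release to a moderate opening, then rise straight up.

Request:
arm_command(targets=[{"x":0,"y":0,"z":0,"rx":0,"ry":0,"rz":0,"claw":90},{"x":0,"y":0,"z":0,"rx":0,"ry":0,"rz":0,"claw":90},{"x":0,"y":0,"z":0,"rx":0,"ry":0,"rz":0,"claw":90},{"x":0,"y":0,"z":0,"rx":0,"ry":0,"rz":0,"claw":90},{"x":0,"y":0,"z":0,"rx":0,"ry":0,"rz":0,"claw":90},{"x":0,"y":0,"z":0.04,"rx":0,"ry":0,"rz":0,"claw":90},{"x":0,"y":0,"z":0.1,"rx":0,"ry":0,"rz":0,"claw":90},{"x":0,"y":0,"z":0.18,"rx":0,"ry":0,"rz":0,"claw":90},{"x":0,"y":0,"z":0.26,"rx":0,"ry":0,"rz":0,"claw":90},{"x":0,"y":0,"z":0.3,"rx":0,"ry":0,"rz":0,"claw":90}])

```text
t: 17.95
tool_pos: [0.5337, -0.3159, 0.2159]
orientation: [2.925, -1.141, 0.01]
force: [-0.0, -0.1, 1.3]
opening: 0.0601
gripper_force: 0.0
```

Request:
arm_command(targets=[{"x":0,"y":0,"z":0,"rx":0,"ry":0,"rz":0,"claw":90},{"x":0,"y":0,"z":0,"rx":0,"ry":0,"rz":0,"claw":90},{"x":0,"y":0,"z":0,"rx":0,"ry":0,"rz":0,"claw":90}])

```text
t: 18.2
tool_pos: [0.5317, -0.3145, 0.2087]
orientation: [-2.926, 1.142, 0.002]
force: [-0.4, -0.1, -0.8]
opening: 0.0604
gripper_force: 0.0
```

```bash
python3 st.py; python3 gap.py; python3 - <<'E'
from h import *
im,d,c=grab("wrist"); W=cloud(d,c);X,Y,Z=np.moveaxis(W,-1,0); v,u=np.mgrid[:400,:640]
for n,m,z in(("boss",(abs(Z-.072)<.004)&(np.hypot(X-.532,Y+.315)<.03),.072),("handle",(abs(Z-.105)<.006)&(np.hypot(X-.577,Y+.358)<.03),.105)):
    print(n,m.sum(),np.median(Z[m]),(1000*ray(c,u[m].mean(),v[m].mean(),z)).round(1) if m.sum() else 0)
E
```

```text
{'t': np.float64(18.2), 'tool_pos': array([ 0.5317, -0.3145,  0.2087]), 'force': array([-0.3566, -0.1137, -0.7611]), 'wrist_torque': array([0.0832, 0.0259, 0.0655]), 'opening': np.float64(0.0604), 'gripper_force': np.float64(0.0)}
rel [ 0.01022175 -0.26046639] 0.26066688924653314 -87.75263513803792
wrist red 0
wrist yel 0
scene red 4
   325.0 247.5 [482.4  94.5]
scene yel 9
   327.44444444444446 246.33333333333334 245 248 0.051862250912552366 [array([479.8,  86.8]), array([477.9,  89.2]), array([475.5,  92.2]), array([473.1,  95.1])]
side red 9
   337.44444444444446 243.77777777777777 [476.9  96.4]
side yel 15
   339.6 240.4 239 244 0.04794537084860084 [array([475.3,  80.6]), array([474. ,  85.5]), array([472.4,  91.7]), array([470.9,  97.9])]
boss 644 0.07136523679995962 [ 532.6 -314.8]
handle 601 0.10439412824148647 [ 577. -357.]
```

The crank stands upright on the mat (boss top 0.071, handle top 0.104), and the mark is still at the pointer.

```bash
python3 -c "
from plant import robot; print(robot.close_job())"
```

```text
the job is handed in; nothing more can be done
None
```

The job is handed in: the red line measured about 0.3 mm from the pointer, and the crank was lifted off and stands upright and released near the middle of the green mat; no verdict was shown.

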